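# Latch the carton dispenser and hold its spring drawer out at the marker

### The job

On the grey carton dispenser, swing the red latch arm round until it is fully home in its brass catch. Then pull the spring-return drawer out by its black grip until its red pointer is level with the white line of the green marker, and finish while still holding it there, the latch still shut and the small carton still in the drawer, so that a colleague can take it. Leave everything else on the bench where it is.

Things in the scene. Friction and masses are not known exactly. Their poses are not given: they have to be found in the camera images.
- dispenser: Grey steel carton dispenser, fixed to the bench. Its origin lies on the bench under the centre of the magazine box (130 mm along its x, 150 mm along its y, top rim 100 mm above the bench); x points from its front to its back, z up. The drawer comes out to -x over an 8 mm thick dark base plate, 150 mm wide, that reaches to x = -240 mm.
- drawer (a joint): How far the drawer is pulled out, in m: 0 shut (the start), end stop at 0.110. A spring pulls it shut: 4 N when shut, rising 0.5 N per 10 mm, so about 7 to 8.5 N at the marker.
- drawer_grip (a point): The point to hold on the drawer's black grip, an upright block 18 mm thick along the dispenser's x, 36 mm wide along y, from 25 to 91 mm above the bench; this point is on its centre line 75 mm above the bench. It moves with the drawer. 44 mm lies free between the block and the yellow drawer front; there a dark 16 mm wide stem joins them, its top 40 mm above the bench. Shut, the grip stands 125 mm in front of the dispenser's origin.
- drawer_pointer (a point): Tip of the red pointer on the drawer, low beside the -y end of the yellow drawer front, 13.5 mm above the bench; moves with the drawer. Its axes are the dispenser's.
- marker_line (a point): Middle of the white line on top of the green marker clip (12 mm along x, 16 mm along y, 10 mm high) on the -y edge of the base plate's scale, fixed during a run; between 55 and 85 mm in front of the shut drawer's pointer. Its axes are the dispenser's; the pointer is level with the line when both have the same x in that frame.
- latch (a joint): Angle of the red latch arm, in rad: 0 fully home in the brass catch (a hard stop), growing as it opens, to 1.7. Seen from above it closes anticlockwise. It stays where it is left (about 1.4 N at the knob moves it).
- latch_hinge (a point): Point on the latch arm's upright hinge axis, at the top of the arm, 114 mm above the bench, at the dispenser's x = 0, y = +70 mm. Shut, the arm points to the dispenser's -y; at 1.57 rad to its -x.
- latch_knob (a point): The point to hold on the latch arm's black upright knob, a cylinder 18 mm across that stands from 114 to 158 mm above the bench; this point is on its axis at 140 mm. It is 110 mm from the hinge axis. The arm is 12 mm wide and reaches 148 mm from the hinge.
- tray_floor (a point): Place in the drawer where the small carton lies, 16 mm above the bench; moves with the drawer.
- small_carton: Small cardboard carton, 50 x 70 x 22 mm, lying loose in the drawer; origin under its centre.
- carton_a: Cardboard carton, 90 x 70 x 50 mm, beside the dispenser; bystander; origin under its centre.
- carton_b: Cardboard carton, 130 x 100 x 70 mm; bystander; origin under its centre.
- mug: Blue mug, 76 mm across, 90 mm high; bystander behind the dispenser; origin under its centre.
- tape_roll: Roll of amber tape lying flat, 90 mm across, 48 mm high; bystander beside the dispenser; origin under its centre.
- glue_jar: White jar, 60 mm across, 90 mm high; bystander; origin under its centre.
- screwdriver: Red-handled screwdriver, about 200 mm long, lying on the bench; bystander; origin under its middle.

How it is judged (in metres and radians):
On the way, in this order (a step that is already met when the one before it is completed fails the run):
1. the latch arm is fully home in its catch (value of joint latch below 0.06 rad), for 0.2 s.
2. the drawer is held out with its pointer level with the marker line (x of drawer_pointer in the frame of marker_line between -0.006 and 0.006 m and contact force between the fingers and drawer above 2 N and value of joint latch below 0.06 rad), for 0.5 s.
At the end, for the whole second after the job is handed in: The gripper's fingers still press on the drawer (over 2 N) and hold it still with its pointer within 6 mm of the marker line along the drawer's travel; the latch is within 0.06 rad of fully home; the small carton lies in the drawer (all of step 2 and velocity of joint drawer between -0.01 and 0.01 m/s and distance between small_carton and tray_floor below 0.03 m); the arm keeps its last pose, push and grip.
It fails at once if a bystander was moved by more than 30 mm (distance of any of carton_a, carton_b, mug, tape_roll, glue_jar, screwdriver from where it was at the start of the episode above 0.03 m).
It also fails if it takes over 45 s, if anything falls off the work surface, if the arm or the gripper's body presses on something with over 40 N, if the wrist force passes 120 N, or if a joint passes its speed limit or range.

### The arm

A 6-joint arm with a two-finger parallel gripper is mounted at the origin on the work surface. World frame = base frame: x ahead of the robot, y to its left, z up, the work surface at z = 0. Lengths are in mm, angles in rad, forces in N, time in s.
With the tool pointing down it reaches from about 400 to 925 mm from the base axis. Payload 12.5 kg.
Tool frame: the origin (TCP) lies at the very end of the fingers, on their centre line; the grasp point (between the pads) lies 19 mm behind it; z points along the fingers, y is the line along which they close (so a half turn about z gives the same grasp; the last joint's range is limited). The gripper opens to 95 mm and grips with 3 to 60 N. Pads are 20 mm wide; open, the fingers measure 119 mm over their backs; the gripper's body (75 mm by 180 mm) begins 59 mm behind the grasp point.
Start: joints at [1.136, 0.491, 1.559, -0, 1.092, -0.106], TCP at [201.801, 591.543, 214.661] pointing down, gripper open.
Joint ranges: [-3.1, 3.1], [-0.84, 2.19], [0.05, 2.79], [-1.13, 4.28], [0.06, 2.93], [-2.69, 2.69]. Speed limits (rad/s): [2.22, 2.22, 2.79, 3.14, 3.14, 3.14].

### API

Orientations are given as [roll, pitch, yaw] about the fixed x, y, z axes, in that order (R = Rz(yaw) Ry(pitch) Rx(roll)).
In Python, from cell import state, imaging, env, spot_in, mark_of gives the robot as it stands. The module is installed in compiled form; this text tells all that it offers.
- The arm moves only by the tool step_arm, never from a script. Its argument "increments" is a list of rows, each an object with "slide": the shift along the tool's x, y, z in m, a list of three; "roll": the turn about the tool's z in rad. A call has 1 to 5 rows; each row is the pose to reach, as a shift and turn from the pose commanded when the call began, along the tool's axes at that moment; what a row does not reach only later rows make up. A row lasts 1/8 s, in which the tool goes at most 62.5 mm and 10.7 degrees, less where a joint would pass 70% of its speed; a pose out of reach is approached as far as the arm can. A call with a gripper value outside its range is refused whole. "fingers" is the opening, from 0 (shut) to 1 (fully open), set as the call begins (left out, the last holds). The fingers move at their own pace and stop on an object; the grip force is fixed at half the most. Time passes only in rows, so rows that repeat a pose let the fingers close. It gives the time, the measured TCP pose, the force, the opening and the grip force at its end, in the units of the state.
- state(): the state, without advancing time (a new reading comes with each control period).
- imaging.read_camera(name): name is "scene" or "top" or "wrist"; returns a dict with "color" (400x640x3 uint8, red, green, blue), "z_map" (400x640 float32, mm along the optical axis (not along the pixel's ray), 0 where there is no reading), "intrinsics" (3x3 intrinsics, pixels), "camera_from_world" (4x4, takes a point from world to camera coordinates). Camera axes: x right, y up, looking along -z (the intrinsics and any distortion apply to the point x, -y, -z); pixel columns grow to the right and rows downward; lengths in mm; the calibration is good to about 2 mm. A picture is of the moment at which its call begins.
- env.job_done(): hands the job in; it is judged then, once.
Trained networks look in the newest picture that a camera, given by its name, has taken for a name from the list of things; names that differ only in an ending like _2 or _b are one class to them, and where a whole thing is asked for, a point or a joint stands for the part that bears it (a point fixed in the world has none). Each returns a list of dicts, best first, with "confidence" (0 to 1); they miss things now and then, are a little off and sometimes report something else, mostly with a low value. They report only what shows in the picture. A call takes as long as a camera call.
- spot_in(camera, target): "bbox" ([left, top, right, bottom] in pixels, round what is visible of it).
- mark_of(camera, target): "uv" ([column, row] in pixels: a listed point, or the origin of a listed thing).
The state is a dict: "t": time; "joints": joint angles; "qvel": joint speeds; "tau": joint torques, N m; "eef_pos": TCP position; "tcp_rot": TCP orientation; "ft_force": force on the tool from outside, world axes, zero at the start; "moment": the same for the moment, N m; "opening": opening from 0.0 (shut) to 1.0 (fully open); "grip_force": force on a finger pad.
Only numpy, scipy, OpenCV 4.12 (cv2) and the standard library are available. Lean on these libraries where they do the work, as an engineer would, in place of code of your own. Each camera call takes 0.05 s, during which the arm holds its last target. There are 200 camera calls.

## Working session

There is one attempt and no reset: what is moved stays moved. The work goes in short steps, Python scripts to look and compute and a tool call to move; the robot and the scene stay as the last step left them, time stands still between calls to the robot, and variables do not carry over. Pictures are saved under pics/ and viewed, at most 10 in all, crops included, and the job is handed in when it is done.

Besides the shell and the picture viewer there is one more tool, called by a JSON object that holds its "fn" and its "kwargs", one argument or row to a line. step_arm: Moves the arm, as the interface text tells. Its arguments: {"type":"object","properties":{"increments":{"type":"array"},"fingers":{"type":"number"}},"required":["increments"]}

```bash
mkdir -p pics
cat > h.py <<'E'
import numpy as np, cv2
from cell import state, imaging, env, spot_in, mark_of
def cam(n): return imaging.read_camera(n)
def save(c,f): cv2.imwrite('pics/'+f,cv2.cvtColor(c['color'],cv2.COLOR_RGB2BGR))
def world(c,uv,depth=None,z=None):
    K=np.array(c['intrinsics']);T=np.linalg.inv(np.array(c['camera_from_world']))
    u,v=uv; r=np.linalg.inv(K)@[u,v,1]; d=np.array([r[0],-r[1],-1.])
    dw=T[:3,:3]@d; o=T[:3,3]
    s=(z-o[2])/dw[2] if z is not None else depth
    return o+s*dw
def proj(c,p):
    q=np.array(c['camera_from_world'])@np.append(p,1); k=np.array(c['intrinsics'])@[q[0],-q[1],-q[2]]
    return k[:2]/k[2]
E
cat > a.py <<'E'
from h import *
np.set_printoptions(precision=1,suppress=True)
H=dict(drawer_grip=75,drawer_pointer=13.5,marker_line=10,latch_hinge=114,latch_knob=140,dispenser=0,small_carton=16,carton_a=0,mug=0,tape_roll=0)
for n in ['top','scene']:
    c=cam(n); save(c,n+'0.png')
    for k,h in H.items():
        for m in mark_of(n,k)[:2]:
            print(n,k,np.array(m['uv']),round(m['confidence'],2),world(c,m['uv'],z=h))
print(state())
E
python3 a.py
```

```text
top drawer_grip [284.8 191.9] 0.75 [565.5  36.   75. ]
top drawer_pointer [276.6 174.3] 0.63 [636.2  69.1  13.5]
top marker_line [301.2 175.5] 0.36 [635.2 -10.8  10. ]
top latch_hinge [238.9 197.8] 0.72 [536.  167.6 114. ]
top dispenser [250.7 185.3] 0.89 [600.4 153.4   0. ]
top carton_a [264.2 138.3] 0.78 [762.6 116.8   0. ]
top carton_a [410.8 218. ] 0.69 [ 505.7 -368.8    0. ]
top mug [209.6 166.8] 0.93 [659.3 291.7   0. ]
top tape_roll [236.2 229.5] 0.64 [454.4 192.    0. ]
scene drawer_grip [348.5 212.7] 0.56 [560.7  25.4  75. ]
scene drawer_grip [375.8 178.4] 0.22 [497.4 198.4  75. ]
scene drawer_pointer [381.8 239.1] 0.92 [640.5  65.5  13.5]
scene drawer_pointer [203.9 303. ] 0.42 [ 518.9 -376.7   13.5]
scene marker_line [360.7 247.3] 0.51 [622.8   6.7  10. ]
scene latch_hinge [377.2 179. ] 0.69 [543.9 149.5 114. ]
scene latch_knob [346.2 172.5] 0.63 [493.5  83.9 140. ]
scene dispenser [389.7 225.4] 0.79 [605.8 138.    0. ]
scene small_carton [349.7 212.6] 0.64 [504.8  87.4  16. ]
scene carton_a [205.  302.8] 0.81 [ 507.1 -369.5    0. ]
scene carton_a [431.8 255.2] 0.71 [757. 119.   0.]
scene mug [441.7 207.4] 0.62 [652.9 307.2   0. ]
scene tape_roll [361.8 196.1] 0.61 [455.2 188.8  -0. ]
{'t': 1.1, 'joints': array([ 1.1,  0.5,  1.6, -0. ,  1.1, -0.1]), 'qvel': array([ 0., -0.,  0.,  0.,  0.,  0.]), 'tau': array([ -0. , -61.2, -25.8,   0.1,   0. ,  -0. ]), 'eef_pos': array([201.8, 591.5, 214.7]), 'tcp_rot': array([3.1, 0. , 2.8]), 'ft_force': array([-0. , -0. ,  0.2]), 'moment': array([ 0. ,  0. , -0.1]), 'grip_force': 0.0, 'opening': 1.002238383224837}
```

Run:
```python
import cv2
a=cv2.imread('pics/top0.png')[100:260,180:340]
b=cv2.imread('pics/scene0.png')[130:290,290:450]
im=cv2.hconcat([cv2.resize(x,(400,400),interpolation=cv2.INTER_CUBIC) for x in (a,b)])
cv2.imwrite('pics/ab.png',im)
```

```text
(no output)
```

View pics/ab.png

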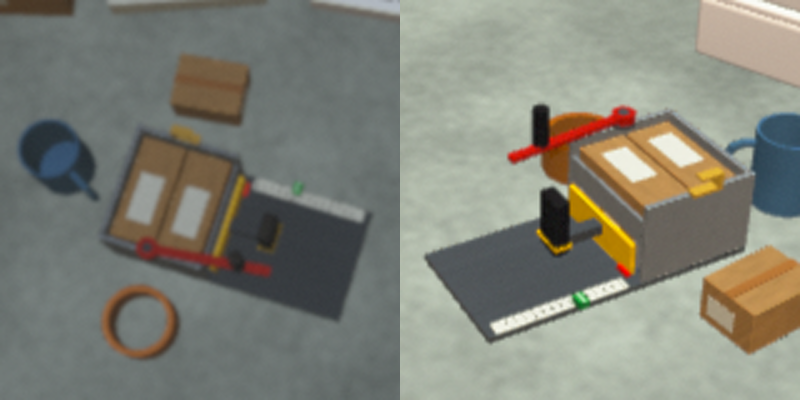

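View pics/scene0.png

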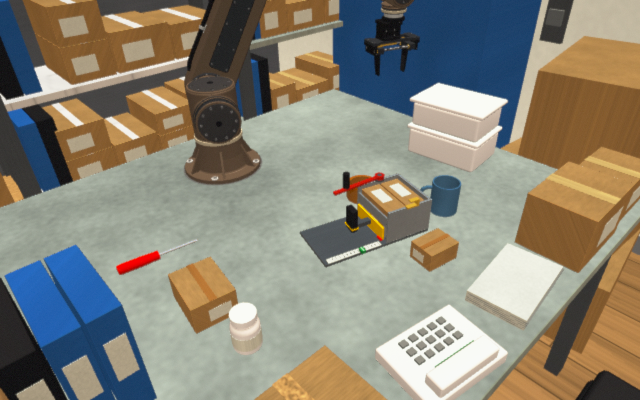

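```bash
cat >> h.py <<'E'
from scipy.spatial.transform import Rotation as Ro
def plan(target, ydeg):
    """tool-frame slide (m) and roll (rad) to reach TCP target (mm) with the tool y axis at world angle ydeg (mod 180)"""
    s=state(); R=Ro.from_euler('xyz',s['tcp_rot']).as_matrix()
    sl=R.T@(np.array(target)-s['eef_pos'])/1000
    cur=np.degrees(np.arctan2(R[1,1],R[0,1])); d=(ydeg-cur+90)%180-90
    print('slide',sl.round(4),'roll',round(-np.radians(d),3),'ycur',round(cur,1),'pos',s['eef_pos'].round(1),'j6',round(s['joints'][5],2),'t',s['t'])
E
python3 -c "
from h import *
plan([520,60,260],-10)"
```

```text
slide [-0.4728 -0.4003 -0.0453] roll 1.417 ycur 71.2 pos [201.8 591.5 214.7] j6 -0.11 t 1.1
```

{"fn": "step_arm", "kwargs": {
  "increments": [
    {"slide": [-0.047, -0.04, -0.01], "roll": 0.14},
    {"slide": [-0.094, -0.08, -0.02], "roll": 0.28},
    {"slide": [-0.142, -0.12, -0.03], "roll": 0.42},
    {"slide": [-0.189, -0.16, -0.04], "roll": 0.56},
    {"slide": [-0.236, -0.2, -0.045], "roll": 0.7}
  ]
}}

```text
t: 1.72
eef_pos: [361.3, 324.7, 260.3]
tcp_rot: [3.14, -0.0, 2.108]
ft_force: [1.5, 0.9, 0.0]
opening: 1.0
grip_force: 0.0
```

```bash
python3 -c "
from h import *
plan([520,60,260],-10)"
```

```text
slide [-3.086e-01  8.000e-04  3.000e-04] roll 0.712 ycur 30.8 pos [361.3 324.7 260.3] j6 0.06 t 1.725
```

{"fn": "step_arm", "kwargs": {
  "increments": [
    {"slide": [-0.06, 0, 0], "roll": 0.14},
    {"slide": [-0.12, 0, 0], "roll": 0.28},
    {"slide": [-0.18, 0, 0], "roll": 0.42},
    {"slide": [-0.24, 0, 0], "roll": 0.56},
    {"slide": [-0.3, 0, 0], "roll": 0.71}
  ]
}}

```text
t: 2.35
eef_pos: [516.0, 67.4, 259.9]
tcp_rot: [3.141, -0.0, 1.398]
ft_force: [1.1, 1.4, -0.6]
opening: 0.997
grip_force: 0.0
```

```bash
cat > b.py <<'E'
from h import *
import sys
np.set_printoptions(precision=1,suppress=True)
H=dict(drawer_grip=75,drawer_pointer=13.5,marker_line=10,latch_hinge=114,latch_knob=140)
c=cam('wrist'); save(c,sys.argv[1])
for k,h in H.items():
    for m in mark_of('wrist',k)[:2]:
        u,v=np.array(m['uv']).round().astype(int); d=c['z_map'][min(v,399),min(u,639)]
        print(k,np.array(m['uv']),round(m['confidence'],2),world(c,m['uv'],z=h),'surf',world(c,m['uv'],depth=d))
plan([520,60,260],-10)
E
python3 b.py w1.png
```

```text
drawer_grip [373.8 208.3] 0.97 [565.   31.2  75. ] surf [563.2  35.8  91.2]
drawer_pointer [427.6 156. ] 0.91 [640.9  64.7  13.5] surf [631.6  70.2  47.6]
marker_line [428.  212.5] 0.74 [635.4  -3.7  10. ] surf [633.3  -1.1  18.1]
marker_line [380.2  86.1] 0.31 [598.  150.4  10. ] surf [584.4 146.8  90.8]
latch_hinge [320.8  65.1] 0.74 [534.5 170.6 114. ] surf [534.5 170.5 114.4]
latch_knob [317.  202.7] 0.57 [512.6  62.4 140. ] surf [513.5  66.6 157.5]
slide [-0.  0. -0.] roll 0.008 ycur -9.5 pos [514.7  69.9 259.6] j6 0.17 t 2.65
```

View pics/w1.png

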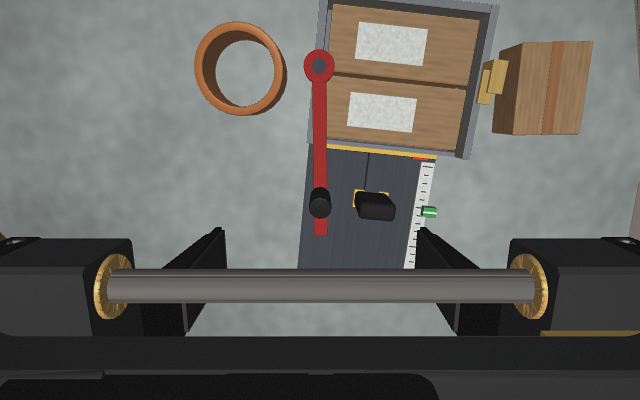

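```bash
python3 -c "
from h import *
plan([512.6,62.4,126],-11.4)"
```

```text
slide [-0.0078 -0.0008  0.1336] roll 0.032 ycur -9.5 pos [514.7  69.9 259.6] j6 0.17 t 2.65
```

{"fn": "step_arm", "kwargs": {
  "increments": [
    {"slide": [-0.008, -0.001, 0.05], "roll": 0.03},
    {"slide": [-0.008, -0.001, 0.1], "roll": 0.03},
    {"slide": [-0.008, -0.001, 0.134], "roll": 0.03},
    {"slide": [-0.008, -0.001, 0.134], "roll": 0.03}
  ],
  "fingers": 0.7
}}

```text
t: 3.15
eef_pos: [511.5, 62.8, 124.2]
tcp_rot: [-3.138, 0.001, 1.375]
ft_force: [-0.5, -0.4, 0.3]
opening: 0.709
grip_force: 0.0
```

{"fn": "step_arm", "kwargs": {
  "increments": [
    {"slide": [0, 0, 0], "roll": 0},
    {"slide": [0, 0, 0], "roll": 0},
    {"slide": [0, 0, 0], "roll": 0},
    {"slide": [0, 0, 0], "roll": 0},
    {"slide": [0, 0, 0], "roll": 0}
  ],
  "fingers": 0.0
}}

```text
t: 3.78
eef_pos: [512.9, 61.5, 125.8]
tcp_rot: [3.141, -0.0, 1.373]
ft_force: [-0.4, -0.7, 1.1]
opening: 0.231
grip_force: 0.0
```

```bash
python3 -c "
from h import *
s=state();print(s['opening'],s['grip_force'],s['ft_force'])
plan([512.6,62.4,126],-11.4)"
```

```text
0.2305314674177832 0.0 [-0.43400787 -0.73143347  1.07217076]
slide [ 0.0008 -0.0005 -0.0002] roll 0.001 ycur -11.4 pos [512.9  61.5 125.8] j6 0.19 t 3.775
```

{"fn": "step_arm", "kwargs": {
  "increments": [
    {"slide": [0, 0, 0], "roll": 0},
    {"slide": [0, 0, 0], "roll": 0}
  ],
  "fingers": 0.0
}}

```text
t: 4.03
eef_pos: [513.0, 61.4, 125.7]
tcp_rot: [3.141, -0.0, 1.373]
ft_force: [1.3, -1.4, 2.2]
opening: 0.185
grip_force: 30.0
```

{"fn": "step_arm", "kwargs": {
  "increments": [
    {"slide": [0.0012, 0.0163, 0], "roll": -0.148},
    {"slide": [0.0048, 0.0322, 0], "roll": -0.297},
    {"slide": [0.0107, 0.0474, 0], "roll": -0.445},
    {"slide": [0.0188, 0.0615, 0], "roll": -0.593},
    {"slide": [0.0289, 0.0743, 0], "roll": -0.742}
  ]
}}

```text
t: 4.65
eef_pos: [591.3, 76.3, 125.6]
tcp_rot: [-3.141, -0.002, 2.119]
ft_force: [-5.3, 9.1, 5.2]
opening: 0.184
grip_force: 30.0
```

```bash
python3 -c "
from h import *
s=state();print(s['opening'],s['grip_force'],s['ft_force'])
h=np.array([534.5,170.6]);v=s['eef_pos'][:2]-h
print(np.linalg.norm(v),np.degrees(np.arctan2(v[1],v[0])))
a=np.radians(-16.9); plan([*(h+110*np.array([np.cos(a),np.sin(a)])),126],73.1)"
```

```text
0.18373398664704305 30.00117838382721 [-5.31695421  9.09601752  5.20594733]
110.11732984977888 -58.956295447211794
slide [ 0.028   0.0739 -0.0003] roll -0.728 ycur 31.4 pos [591.3  76.3 125.6] j6 -0.53 t 4.65
```

{"fn": "step_arm", "kwargs": {
  "increments": [
    {"slide": [0.0012, 0.0163, 0], "roll": -0.148},
    {"slide": [0.0048, 0.0322, 0], "roll": -0.297},
    {"slide": [0.0107, 0.0474, 0], "roll": -0.445},
    {"slide": [0.0188, 0.0615, 0], "roll": -0.593},
    {"slide": [0.0245, 0.0692, 0], "roll": -0.681}
  ]
}}

```text
t: 5.28
eef_pos: [637.2, 133.4, 125.7]
tcp_rot: [3.141, -0.002, 2.799]
ft_force: [-6.7, 3.3, 5.9]
opening: 0.184
grip_force: 30.0
```

{"fn": "step_arm", "kwargs": {
  "increments": [
    {"slide": [0, 0.002, 0], "roll": -0.02},
    {"slide": [0.0001, 0.004, 0], "roll": -0.036},
    {"slide": [0.0001, 0.004, 0], "roll": -0.036}
  ]
}}

```text
t: 5.65
eef_pos: [638.4, 136.8, 125.7]
tcp_rot: [3.141, -0.002, 2.832]
ft_force: [-5.6, 4.6, 3.5]
opening: 0.18
grip_force: 30.0
```

```bash
cat > l.py <<'E'
from h import *
s=state();print(s['opening'],s['grip_force'],s['ft_force'])
h=np.array([534.5,170.6]);v=s['eef_pos'][:2]-h
print(np.linalg.norm(v),np.degrees(np.arctan2(v[1],v[0])))
a=np.radians(-16.9); plan([*(h+110*np.array([np.cos(a),np.sin(a)])),126],73.1)
E
python3 l.py
```

```text
0.18038183027722293 30.00070810317993 [-5.57092232  4.59503283  3.49233572]
109.23072472779168 -18.02186535987301
slide [-0.0008  0.0022 -0.0003] roll -0.015 ycur 72.2 pos [638.4 136.8 125.7] j6 -1.15 t 5.65
```

{"fn": "step_arm", "kwargs": {
  "increments": [
    {"slide": [0, 0.002, 0], "roll": -0.018},
    {"slide": [0, 0.002, 0], "roll": -0.018}
  ]
}}

```text
t: 5.9
eef_pos: [638.9, 138.6, 125.7]
tcp_rot: [3.141, -0.002, 2.85]
ft_force: [-4.5, 4.6, 4.9]
opening: 0.182
grip_force: 30.0
```

{"fn": "step_arm", "kwargs": {
  "increments": [
    {"slide": [0, 0.002, 0], "roll": -0.018},
    {"slide": [0, 0.002, 0], "roll": -0.018}
  ]
}}

```text
t: 6.15
eef_pos: [639.4, 140.4, 125.7]
tcp_rot: [3.141, -0.002, 2.868]
ft_force: [-4.9, 3.9, 5.3]
opening: 0.184
grip_force: 30.0
```

{"fn": "step_arm", "kwargs": {
  "increments": [
    {"slide": [0, 0.0015, 0], "roll": 0},
    {"slide": [0, 0.0015, 0], "roll": 0}
  ]
}}

```text
t: 6.4
eef_pos: [639.5, 140.5, 125.6]
tcp_rot: [-3.14, -0.003, 2.867]
ft_force: [-7.7, -4.3, 6.7]
opening: 0.181
grip_force: 30.0
```

```bash
python3 l.py
```

```text
0.18069787376664267 30.004898607730865 [-7.68330978 -4.31382027  6.69319126]
109.18266861153018 -15.993108089967892
slide [-0.0008 -0.0017 -0.0004] roll 0.021 ycur 74.3 pos [639.5 140.5 125.6] j6 -1.18 t 6.4
```

{"fn": "step_arm", "kwargs": {
  "increments": [
    {"slide": [0, 0.0015, 0], "roll": 0},
    {"slide": [0, 0.0015, 0], "roll": 0},
    {"slide": [0, 0.0015, 0], "roll": 0}
  ]
}}

```text
t: 6.78
eef_pos: [639.5, 140.6, 125.6]
tcp_rot: [-3.138, -0.004, 2.867]
ft_force: [-10.5, -12.6, 9.6]
opening: 0.182
grip_force: 30.0
```

{"fn": "step_arm", "kwargs": {
  "increments": [
    {"slide": [0, -0.003, 0], "roll": 0},
    {"slide": [0, -0.003, 0], "roll": 0},
    {"slide": [0, -0.003, 0], "roll": 0},
    {"slide": [0, -0.003, -0.03], "roll": 0},
    {"slide": [0, -0.003, -0.075], "roll": 0}
  ],
  "fingers": 0.5
}}

```text
t: 7.4
eef_pos: [639.9, 139.8, 200.2]
tcp_rot: [-3.141, -0.003, 2.868]
ft_force: [1.1, -0.8, 0.4]
opening: 0.496
grip_force: 0.0
```

```bash
python3 -c "
from h import *
plan([565,31.2,200],73.7)"
```

```text
slide [ 0.0428 -0.1248  0.0004] roll 0.011 ycur 74.3 pos [639.9 139.8 200.2] j6 -1.18 t 7.4
```

{"fn": "step_arm", "kwargs": {
  "increments": [
    {"slide": [0.01, -0.03, 0], "roll": 0.18},
    {"slide": [0.02, -0.06, 0], "roll": 0.36},
    {"slide": [0.03, -0.09, 0], "roll": 0.54},
    {"slide": [0.04, -0.12, 0], "roll": 0.72},
    {"slide": [0.043, -0.125, 0], "roll": 0.9}
  ]
}}

```text
t: 8.02
eef_pos: [564.4, 29.9, 200.8]
tcp_rot: [3.142, -0.0, 1.961]
ft_force: [-0.2, 0.9, 1.1]
opening: 0.503
grip_force: 0.0
```

{"fn": "step_arm", "kwargs": {
  "increments": [
    {"slide": [0, 0, 0], "roll": 0.18},
    {"slide": [0, 0, 0], "roll": 0.36},
    {"slide": [0, 0, 0], "roll": 0.54},
    {"slide": [0, 0, 0], "roll": 0.72},
    {"slide": [0, 0, 0], "roll": 0.9}
  ]
}}

```text
t: 8.65
eef_pos: [565.3, 31.2, 200.6]
tcp_rot: [3.142, -0.0, 1.062]
ft_force: [-0.0, -0.1, -0.7]
opening: 0.498
grip_force: 0.0
```

{"fn": "step_arm", "kwargs": {
  "increments": [
    {"slide": [0, 0, 0], "roll": 0.18},
    {"slide": [0, 0, 0], "roll": 0.36},
    {"slide": [0, 0, 0], "roll": 0.54},
    {"slide": [0, 0, 0], "roll": 0.72},
    {"slide": [0, 0, 0], "roll": 0.9}
  ]
}}

```text
t: 9.28
eef_pos: [565.3, 31.2, 200.6]
tcp_rot: [-3.141, -0.0, 0.162]
ft_force: [0.7, 0.2, 0.4]
opening: 0.498
grip_force: 0.0
```

{"fn": "step_arm", "kwargs": {
  "increments": [
    {"slide": [0, 0, 0], "roll": 0.18},
    {"slide": [0, 0, 0], "roll": 0.36},
    {"slide": [0, 0, 0], "roll": 0.45},
    {"slide": [0, 0, 0], "roll": 0.45}
  ]
}}

```text
t: 9.78
eef_pos: [565.2, 31.1, 200.6]
tcp_rot: [-3.141, -0.0, -0.281]
ft_force: [0.1, -0.1, 0.7]
opening: 0.499
grip_force: 0.0
```

```bash
sed -i 's/^plan.*/plan([565,31.2,58],73.7)/' b.py; python3 b.py w2.png
```

```text
drawer_grip [321.8 194. ] 0.76 [565.6  29.8  75. ] surf [568.9  28.9  90.3]
drawer_pointer [268.  115.2] 0.76 [641.3  61.6  13.5] surf [641.5  62.5   7. ]
marker_line [334.3 102.8] 0.59 [634.8  -2.8  10. ] surf [634.7  -2.4  18.5]
latch_knob [122.7 157.8] 0.93 [637.4 141.5 140. ] surf [636.8 132.7 155.6]
slide [-0.  -0.   0.1] roll 0.003 ycur -106.1 pos [565.2  31.  200.6] j6 1.79 t 10.075
```

View pics/w2.png

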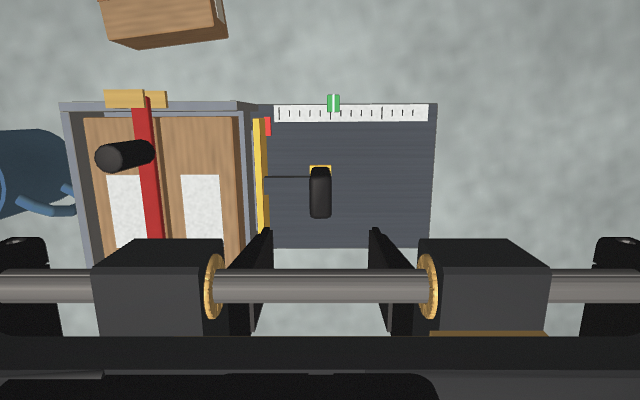

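{"fn": "step_arm", "kwargs": {
  "increments": [
    {"slide": [0, 0, 0.04], "roll": 0},
    {"slide": [0, 0, 0.08], "roll": 0},
    {"slide": [0, 0, 0.115], "roll": 0},
    {"slide": [0, 0, 0.142], "roll": 0},
    {"slide": [0, 0, 0.142], "roll": 0}
  ],
  "fingers": 0.45
}}

```text
t: 10.7
eef_pos: [564.3, 31.0, 57.1]
tcp_rot: [3.141, 0.003, -0.282]
ft_force: [-0.4, -0.9, 0.7]
opening: 0.451
grip_force: 0.0
```

{"fn": "step_arm", "kwargs": {
  "increments": [
    {"slide": [0, 0, 0], "roll": 0},
    {"slide": [0, 0, 0], "roll": 0},
    {"slide": [0, 0, 0], "roll": 0},
    {"slide": [0, 0, 0], "roll": 0},
    {"slide": [0, 0, 0], "roll": 0}
  ],
  "fingers": 0.0
}}

```text
t: 11.32
eef_pos: [565.7, 31.3, 59.5]
tcp_rot: [-3.141, -0.002, -0.282]
ft_force: [-1.8, 3.5, 7.1]
opening: 0.187
grip_force: 30.0
```

{"fn": "step_arm", "kwargs": {
  "increments": [
    {"slide": [0, 0.008, 0], "roll": 0},
    {"slide": [0, 0.02, 0], "roll": 0},
    {"slide": [0, 0.034, 0], "roll": 0},
    {"slide": [0, 0.048, 0], "roll": 0},
    {"slide": [0, 0.056, 0], "roll": 0}
  ]
}}

```text
t: 11.95
eef_pos: [550.4, -22.8, 59.5]
tcp_rot: [-3.141, -0.002, -0.282]
ft_force: [2.7, 6.6, 5.6]
opening: 0.19
grip_force: 30.0
```

{"fn": "step_arm", "kwargs": {
  "increments": [
    {"slide": [0, 0.004, 0], "roll": 0},
    {"slide": [0, 0.004, 0], "roll": 0}
  ]
}}

```text
t: 12.2
eef_pos: [549.3, -26.5, 59.5]
tcp_rot: [-3.141, -0.002, -0.282]
ft_force: [2.7, 6.2, 5.2]
opening: 0.184
grip_force: 30.0
```

```bash
python3 b.py w3.png
python3 - <<'E'
from h import *
s=state(); print(s['eef_pos'],s['ft_force'],s['opening'])
c=cam('scene'); save(c,'s3.png')
for k,z in (('drawer_pointer',13.5),('marker_line',10)):
    for m in mark_of('scene',k)[:1]: print(k,m['uv'],m['confidence'],world(c,m['uv'],z=z))
cv2.imwrite('pics/ws3.png',cv2.resize(cv2.imread('pics/w3.png')[0:240,100:420],(800,600),interpolation=cv2.INTER_CUBIC))
E
```

```text
drawer_grip [318.7 261.7] 0.82 [549.8 -25.8  75. ] surf [556.1 -27.7  90.5]
drawer_pointer [228.4 117.1] 0.82 [626.    7.1  13.5] surf [626.3   8.3   8.6]
marker_line [236.8  97. ] 0.64 [635.6  -0.6  10. ] surf [634.9  -2.   17. ]
latch_knob [320. 260.] 0.4 [576.7 -34.3 140. ] surf [556.9 -28.5  91. ]
slide [-0.  -0.1  0. ] roll 0.003 ycur -106.1 pos [549.4 -26.2  59.5] j6 1.68 t 12.5
[549.4282568  -26.18904746  59.48036205] [2.77916409 6.4512556  5.65645133] 0.19202263487768473
drawer_pointer [363.9, 244.6] 0.83 [623.96417663  16.9870258   13.5       ]
marker_line [360.9, 248.8] 0.48 [627.13603605   2.88376884  10.        ]
```

View pics/ws3.png

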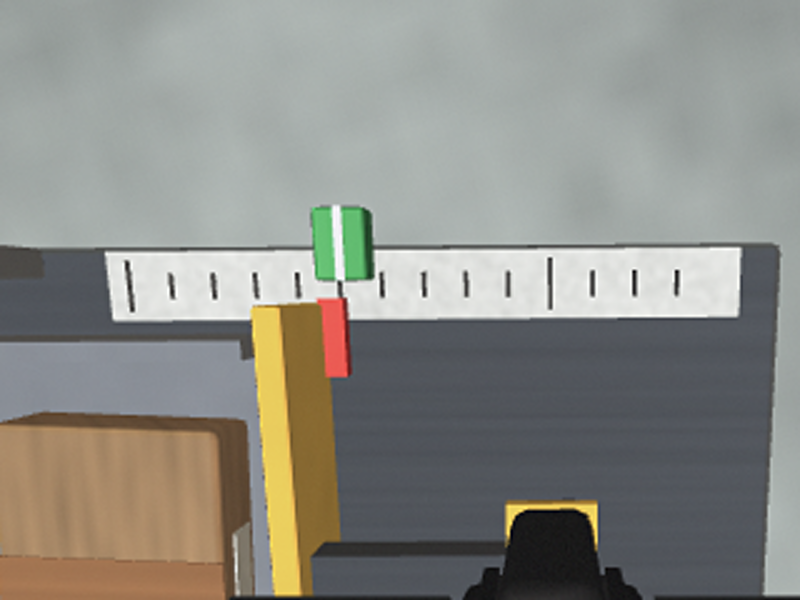

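Run:
```python
from h import *
np.set_printoptions(precision=1,suppress=True)
c=cam('wrist')
W=lambda x,y,z: world(c,(100+x/2.5,y/2.5),z=z)
a,b=W(112,320,8.5),W(738,316,8.5); e=a-b; print('scale axis',np.degrees(np.arctan2(e[1],e[0])),np.linalg.norm(e))
t1,t2=W(131,311,8.5),W(550,308,8.5); print('tick50/100?',np.linalg.norm(t1-t2))
dx=e/np.linalg.norm(e); print(dx)
for n,p in dict(line_top=W(335,207,18),line_bot=W(340,280,18),tick=W(340,292,8.5),redL=W(318,299,13.5),redR=W(346,299,13.5),redR_z8=W(346,299,8.5),redbotR=W(350,376,13.5),redbotR8=W(350,376,8.5)).items(): print(n,p,(p-t1)@dx)
for u,v in ((320,305),(335,310),(340,340),(340,370),(338,240),(338,215)):
    uv=(100+u/2.5,v/2.5); print(u,v,world(c,uv,depth=c['z_map'][int(uv[1]),int(uv[0])]))
```

```text
scale axis 74.26924257456429 150.0603391767164
tick50/100? 100.25604967764058
[0.3 1.  0. ]
line_top [642.5  -2.8  18. ] -52.470447548977084
line_bot [627.2   1.3  18. ] -52.6203645194605
tick [625.3   4.3   8.5] -50.28560602279057
redL [624.9   8.6  13.5] -46.20315360090173
redR [623.1   2.3  13.5] -52.73082452396148
redR_z8 [623.3   3.4   8.5] -51.61752299219226
redbotR [605.9   7.3  13.5] -52.61906570390523
redbotR8 [605.8   8.5   8.5] -51.50317135012198
320 305 [623.4   8.1  15.6]
335 310 [621.4   5.2  15.2]
340 340 [614.6   6.1  16.3]
340 370 [608.    8.7  15.2]
338 240 [635.5  -1.4  19.1]
338 215 [640.5  -3.2  19.2]
```

{"fn": "step_arm", "kwargs": {
  "increments": [
    {"slide": [0, 0.002, 0], "roll": 0},
    {"slide": [0, 0.0035, 0], "roll": 0},
    {"slide": [0, 0.0035, 0], "roll": 0},
    {"slide": [0, 0.0035, 0], "roll": 0},
    {"slide": [0, 0.0035, 0], "roll": 0}
  ]
}}

```text
t: 13.32
eef_pos: [548.5, -29.5, 59.5]
tcp_rot: [-3.141, -0.002, -0.282]
ft_force: [3.3, 7.0, 6.2]
opening: 0.184
grip_force: 30.0
```

{"fn": "step_arm", "kwargs": {
  "increments": [
    {"slide": [0, 0, 0], "roll": 0},
    {"slide": [0, 0, 0], "roll": 0},
    {"slide": [0, 0, 0], "roll": 0}
  ]
}}

```text
t: 13.7
eef_pos: [548.5, -29.5, 59.5]
tcp_rot: [-3.141, -0.002, -0.282]
ft_force: [2.3, 6.3, 5.6]
opening: 0.188
grip_force: 30.0
```

```bash
python3 b.py w4.png
python3 - <<'E'
from h import *
c=cam('top'); save(c,'t4.png')
a=cv2.resize(cv2.imread('pics/w4.png')[60:220,160:320],(400,400)); b=cv2.resize(cv2.imread('pics/t4.png')[120:240,200:320],(400,400))
cv2.imwrite('pics/f4.png',cv2.hconcat([a,b]))
E
```

```text
drawer_grip [316.3 263. ] 0.84 [548.7 -27.6  75. ] surf [555.2 -29.7  90.9]
drawer_pointer [230.8 120.6] 0.64 [622.8   3.4  13.5] surf [622.7   3.   15.5]
marker_line [228.8  93.7] 0.82 [637.8   0.3  10. ] surf [636.8  -1.5  18. ]
slide [-0.  -0.1  0. ] roll 0.003 ycur -106.1 pos [548.5 -29.5  59.5] j6 1.68 t 14.0
```

View pics/f4.png

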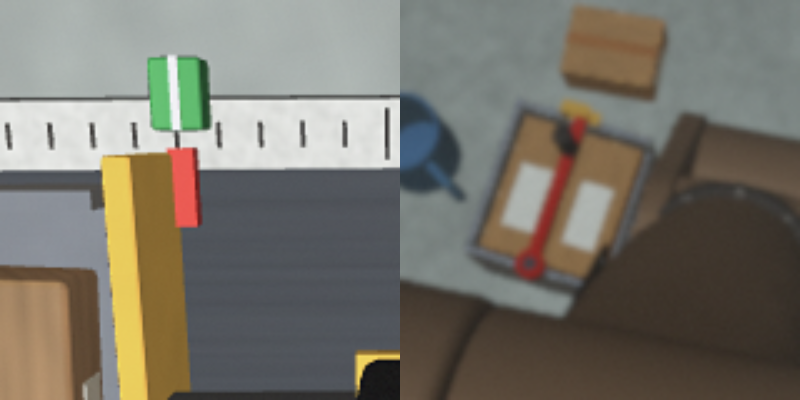

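The left half of the picture shows the red pointer (x about 168–198) centred on the white line (about 175). The right half shows the latch arm lying in its brass catch at about (575, 115). I'm handing the job in.

```bash
python3 -c "
from cell import env
print(env.job_done())"
```

```text
the job is handed in; nothing more can be done
None
```

I handed the job in with the latch against its hard stop in the catch and the drawer held about 63 mm out at 30 N grip. The pointer measures about 1 mm from the marker line. I didn't separately check that the small carton is still in the drawer, and the judge returned no result.

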